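Slide a loaded ware board across the gap onto the drying trolley

ROBOT

A 7-joint arm with a two-finger parallel gripper is mounted at the origin on the work surface. World frame = base frame: x ahead of the robot, y to its left, z up, the work surface at z = 0. Lengths are in m, angles in rad, forces in N, time in s.
With the tool pointing down it reaches from about 0.425 to 0.875 m from the base axis. Payload 8.4 kg.
Tool frame: the origin (TCP) lies at the very end of the fingers, on their centre line; the grasp point (between the pads) lies behind it (ctrl.grasp_offset is the y of the grasp point in the tool frame, in m); y points along the fingers, x is the direction in which the jaws open and shut, and the axes are right-handed (so a half turn about y gives the same grasp; the last joint's range is limited). The gripper opens to 85 mm and grips with 20 to 120 N. Pads are 22 mm wide; open, the fingers measure 114 mm over their backs; the gripper's body (76 mm by 85 mm) begins 54 mm behind the grasp point. The pads swing forward as they close: fully open they stand 13 mm farther back than shut.
Start: joints at [1.067, 0.333, 0.04, 1.465, -0.013, 1.343, -0.059], TCP at [0.256, -0.597, 0.231] pointing down, gripper open.
Joint ranges: [-2.58, 2.58], [-0.38, 2.09], [-1.3, 1.39], [0.25, 2.4], [-1.5, 4.64], [0.08, 2.09], [-2.65, 2.65]. Speed limits (rad/s): [2.22, 2.22, 2.79, 2.79, 3.14, 3.14, 3.14].

INTERFACE

Orientations are given as a unit quaternion [x, y, z, w].
In Python, from plant import ctrl gives the robot as it stands.
- The arm moves only by the tool arm_command, never from a script. Its argument "rows" is a list of rows, each a list of 7 numbers: the shift along the tool's x, y, z in mm, then the turn, a rotation vector about the tool's x, y, z in degrees, then the closure, from -1 (fully open) to 1 (shut). A call has 1 to 20 rows; each row shifts and turns the commanded pose from where the row before left it, along the tool's axes as they then stand; what a row does not reach is not made up. A row lasts 1/10 s, in which the tool goes at most 50 mm and 8.59 degrees, less where a joint would pass 70% of its speed; a pose out of reach is approached as far as the arm can. A call with a gripper value outside its range is refused whole. The fingers move at their own pace and stop on an object; "grip_force" is the grip in N (left out, the last holds). Time passes only in rows, so rows that do not move let the fingers close. It gives the time, the measured TCP pose, the force and the opening at its end, in the units of the state.
- ctrl.state(): the state, without advancing time (a new reading comes with each control period).
- ctrl.camera(name): name is "scene" or "top"; returns a dict with "frame" (480x640x3 uint8, red, green, blue), "vfov" (degrees; the focal length in pixels is half the picture's height over the tangent of half this angle, whatever the lens; pixels are square), "cx", "cy" (the principal point, pixels), "R" (3x3) and "t" (3): a world point X has camera coordinates R X + t. Camera axes: x right, y down, z forward; pixel columns grow to the right and rows downward; lengths in m; the calibration is good to about 2 mm. A picture is of the moment at which its call begins. There is no depth.
- ctrl.finish_job(): hands the job in, once; it reports no verdict.
The state is a dict: "time_s": time; "q": joint angles; "joint_velocities": joint speeds; "joint_torque": joint torques, N m; "eef_pos": TCP position; "ee_rot": TCP orientation; "ft_force": force on the tool from outside, world axes, zero at the start; "wrist_torque": the same for the moment, N m; "finger_gap": finger opening in m.
Only numpy, scipy, OpenCV 4.12 (cv2) and the standard library are available. Lean on these libraries where they do the work, as an engineer would, in place of code of your own. Each camera call takes 0.05 s, during which the arm holds its last target. There are 200 camera calls.

TASK

Slide the ware board with its pots off the bench, across the open gap and into the free lane of the trolley, until its nose rests against the stop at the lane's end. Keep the board level all the way so that its nose never sags into the gap; bear on it only lightly, do not touch the pots or shove the trolley away, and leave everything else on the bench where it is.

Things in the scene. Friction and masses are not known exactly. Their poses are not given: they have to be found in the camera images.
- board: The ware board on the grey bench: plywood 150 x 340 x 9 mm on two full-length waxed runners 6 mm high, topped by a pale gypsum slab 8 mm thick that carries the pots and leaves a bare ledge at the tail; 0.54 kg, no handles. Origin: centre of the underside; x across, y along to its nose (the end at the gap), z up. With its pots (0.42 kg) it balances about 125 mm behind the nose.
- nose (a point): Middle of the lower edge of the board's nose end (170 mm along the board's +y from its origin, underside). Same axes as the board. The runners slide easily on bench and trolley (friction about 0.2). With the nose out over the gap the tail wants to rise: it takes 4 to 9 N down on the ledge to hold it until the nose lies on the deck.
- tail (a point): Middle of the lower edge of the tail end (170 mm along -y from the board's origin, underside), same axes. The bare plywood ledge is the last 60 mm before this end, full width, its top 15 mm above the underside; there the slab's end face stands 8 mm higher (top at 23 mm), square across the board: a step to push against. Ply friction about 0.6.
- bench_edge (a point): A point on the left edge of the grey bench top: the edge runs straight along world x at this y; the top is at z = 0. Beyond it (+y) is the open gap, 165 to 195 mm wide, open down to the floor.
- mouth (a point): Middle of the mouth of the trolley's free lane, on the near edge of its steel deck, at deck height (1 to 4 mm below the bench top). x across the lane, y along it away from the gap (up to 0.05 rad askew), z up. The lane is 174 mm wide between two lips 14 mm high that start 10 mm in and flare outwards over their first 50 mm.
- stop (a point): Foot of the stop that ends the free lane: a crosswise aluminium bar 26 mm high; this point is the middle of its face at deck height, 370 mm from the mouth, where the board's nose is to rest. The next lane, on the +x side, is full: a board with pots up to 105 mm high whose nearest sides are 130 mm from this lane's middle.
- trolley (a joint): How far the whole trolley has rolled on its castors along its lane's y since the start (m, + is away from the bench). The castors are unbraked: it starts to roll at about 12 N of push.
- cup_a: One of two bisque cups standing side by side at the board's nose, 85 mm high, 68 mm across the rim, 0.14 kg; origin at the centre of its foot, z up.
- cup_b: The other cup at the nose, the same.
- bowl: Bisque bowl standing on the board behind the two cups, 55 mm high, 104 mm across the rim, 0.14 kg; origin at the centre of its foot.
- banding_wheel: Bystander: steel turntable, 150 mm across, 65 mm high, origin under its centre.
- basin: Bystander: empty turquoise basin, 150 mm across, 65 mm high, origin under its centre.
- cup_c: Bystander: a third cup like those on the board, standing on the bench between the robot and the board's tail; 85 mm high, origin under its centre.
- glaze_jar: Bystander: jar with a white lid between the robot and the board's nose, 72 mm across, 90 mm high, origin under its centre.
- paddle: Bystander: wooden paddle lying on the bench behind the board's tail, 240 mm long, origin under its middle.
Mind the look-alikes: they are no part of the job. What is shaped like the cup_a but blue, purple or yellow is not meant.

How it is judged:
By the outcome, as a careful person would: the job done as asked, in the order asked, and still so for the second after the job is handed in, with the robot touching nothing.
It also fails if it takes over 64 s, if anything falls off the work surface, if the arm or the gripper's body presses on something with over 40 N, if the wrist force passes 120 N, or if a joint passes its speed limit or range.

## Working session

There is one attempt and no reset: what is moved stays moved. The work goes in short steps, Python scripts to look and compute and a tool call to move; the robot and the scene stay as the last step left them, time stands still between calls to the robot, and variables do not carry over. Pictures are saved under pics/ and viewed, on a budget of 10 in all, crops included, one or two more only if the job needs it, and the job is handed in when it is done.

Besides the shell and the picture viewer there is one more tool, called by a JSON object that holds its "method" and its "body". arm_command: Moves the arm, as the interface text tells. Its arguments: {"type":"object","properties":{"rows":{"type":"array"},"grip_force":{"type":"number"}},"required":["rows"]}

```bash
mkdir -p pics; ls; python3 - <<'E'
from plant import ctrl
import cv2
s=ctrl.state()
for k,v in s.items(): print(k,v)
print(ctrl.grasp_offset)
for n in("scene","top"):
    c=ctrl.camera(n); cv2.imwrite(f"pics/{n}0.png",c["frame"][:,:,::-1]); print(n,c["vfov"],c["cx"],c["cy"],c["R"],c["t"],[k for k in c])
E
```

```text
pics
time_s 0.0
q [ 1.0668068   0.33393812  0.03990846  1.46625053 -0.01341926  1.34330205
 -0.05851694]
joint_velocities [-0.00034233  0.00122251  0.00029926  0.00138908 -0.00113214 -0.00054963
 -0.00025053]
joint_torque [ 2.73531978e-04 -6.58557630e+01  1.36537816e+00 -4.05564165e+01
  1.66663982e-02  1.27165022e-02 -2.02913424e-05]
eef_pos [ 0.2557709 -0.5970759  0.2304143]
ee_rot [-0.59000176  0.38980781 -0.38880606  0.59057399]
ft_force [ 0.27364211 -0.27046565  0.08680204]
wrist_torque [-0.01630596  0.00454237 -0.05218871]
finger_gap 0.08539218733718781
-0.0187
scene 47.6997825519679 324.5865775940232 246.21378028653547 [[-0.76403217  0.64506229 -0.01222613]
 [ 0.53936656  0.62821485 -0.56074042]
 [-0.35403186 -0.43501808 -0.82790139]] [ 0.34983512 -0.23076431  1.84540392] ['frame', 'vfov', 'cx', 'cy', 'R', 't']
top 45.54543172818212 319.35988041439543 249.24348368613596 [[-0.02232411 -0.9996054  -0.01704911]
 [-0.98865457  0.02460684 -0.14817773]
 [ 0.14853878  0.01354774 -0.98881378]] [0.03610519 0.45983782 1.5768783 ] ['frame', 'vfov', 'cx', 'cy', 'R', 't']
```

View pics/top0.png

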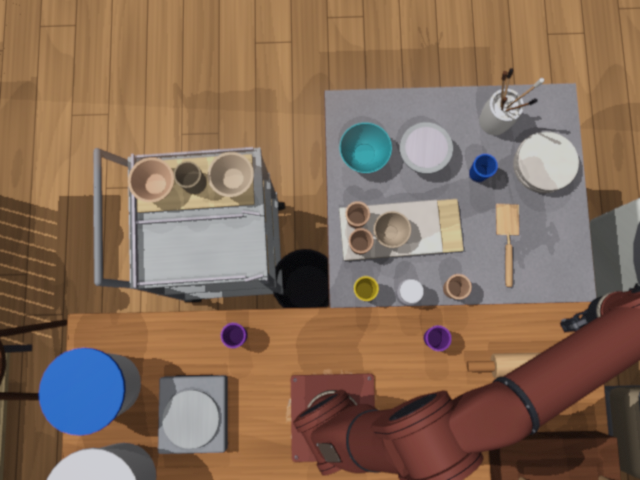

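View pics/scene0.png

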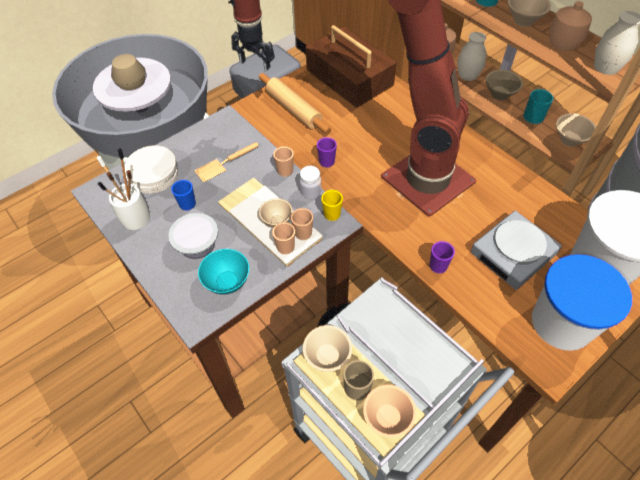

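The top view shows the board with its tail at about (462,225) and nose at about (341,232). The free lane lies at cols 135-268, rows 212-285, and the full lane is above it. I'll zoom in for edge points.

```bash
cat > h.py <<'E'
import numpy as np,cv2
from plant import ctrl
def cam(n):
    c=ctrl.camera(n); c["f"]=240/np.tan(np.radians(c["vfov"]/2)); return c
def unproj(c,u,v,z):
    d=c["R"].T@np.array([(u-c["cx"])/c["f"],(v-c["cy"])/c["f"],1]); o=-c["R"].T@c["t"]
    return (o+d*(z-o[2])/d[2])
def proj(c,X):
    p=c["R"]@np.asarray(X,float)+c["t"]; return c["f"]*p[0]/p[2]+c["cx"],c["f"]*p[1]/p[2]+c["cy"]
def crop(c,x0,x1,y0,y1,s,name):
    im=cv2.resize(c["frame"][y0:y1,x0:x1,::-1],None,fx=s,fy=s,interpolation=cv2.INTER_CUBIC)
    for u in range((x0+9)//10*10,x1,10): cv2.line(im,(int((u-x0+.5)*s),0),(int((u-x0+.5)*s),4 if u%50 else 12),(0,0,255),1)
    for v in range((y0+9)//10*10,y1,10): cv2.line(im,(0,int((v-y0+.5)*s)),(4 if v%50 else 12,int((v-y0+.5)*s)),(0,0,255),1)
    cv2.imwrite("pics/"+name,im)
E
python3 - <<'E'
from h import *
c=cam("top"); crop(c,325,485,190,305,5,"b1.png"); crop(c,120,290,195,315,4.7,"t1.png")
E
```

```text
(no output)
```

View pics/b1.png

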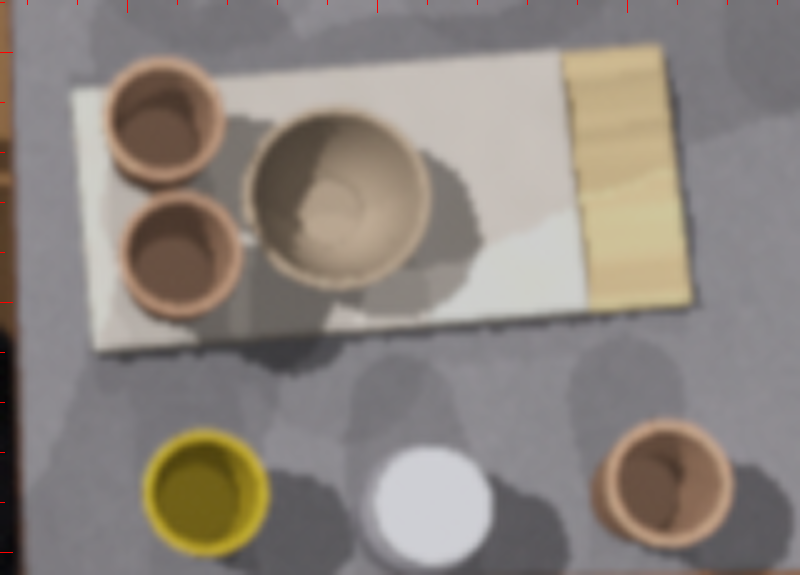

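View pics/t1.png

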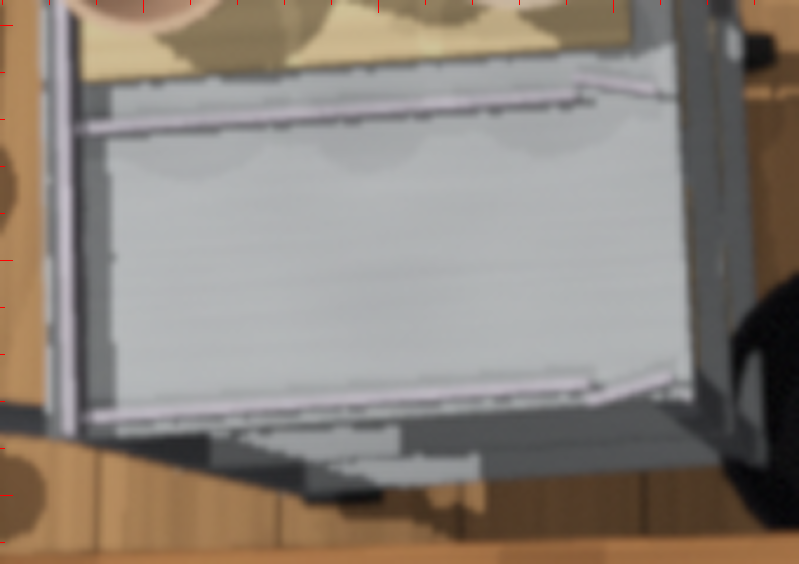

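```bash
python3 - <<'E'
from h import *
c=cam("top"); print("cam",-c["R"].T@c["t"])
B=lambda x,y,z:unproj(c,x/5-.5+325,y/5-.5+190,z)
T=lambda x,y,z:unproj(c,x/4.7-.5+120,y/4.7-.5+195,z)
P={}
for n,f,x,y,z in [("noseF",B,72,90,.023),("noseN",B,95,350,.023),("stepF",B,560,52,.023),("stepN",B,587,308,.023),("tailF",B,662,45,.015),("tailN",B,691,303,.015),
 ("edge1",B,14,150,0),("edge2",B,20,570,0),("deckF",T,672,45,-.0025),("deckN",T,692,400,-.0025),
 ("lipF1",T,80,132,.0115),("lipF2",T,575,100,.0115),("lipN1",T,90,413,.0115),("lipN2",T,588,378,.0115),("stopF",T,78,85,.0235),("stopN",T,78,430,.0235),("stopfootF",T,80,130,-.0025),
 ("cupa",B,165,122,.108),("cupb",B,181,255,.108),("bowl",B,337,198,.078),("cupc",B,669,483,.085),("jar",B,432,506,.09),("yel",B,206,492,.085)]:
    P[n]=f(x,y,z); print(n,P[n].round(4))
t=(P["tailF"]+P["tailN"])/2;n=(P["noseF"]+P["noseN"])/2;s=(P["stepF"]+P["stepN"])/2
print("nose",n,"step",s,"tail",t,"dir",np.arctan2(-(n-t)[0],(n-t)[1]),np.linalg.norm((n-t)[:2]),np.linalg.norm((n-s)[:2]))
for a in("lipF","lipN"): d=P[a+"1"]-P[a+"2"];print(a,np.arctan2(-d[0],d[1]))
d=P["deckN"]-P["deckF"];print("deck",np.arctan2(-d[1],-d[0]))
E
```

```text
cam [0.2211992  0.00341265 1.62799228]
noseF [ 0.582  -0.0333  0.023 ]
noseN [ 0.4313 -0.0422  0.023 ]
stepF [ 0.5969 -0.3135  0.023 ]
stepN [ 0.4484 -0.3209  0.023 ]
tailF [ 0.6014 -0.3738  0.015 ]
tailN [ 0.4509 -0.3815  0.015 ]
edge1 [0.5524 0.0007 0.    ]
edge2 [0.3094 0.0033 0.    ]
deckF [ 0.6038  0.1891 -0.0025]
deckN [ 0.3819  0.1785 -0.0025]
lipF1 [0.5552 0.5532 0.0115]
lipF2 [0.5674 0.2475 0.0115]
lipN1 [0.3814 0.5427 0.0115]
lipN2 [0.3954 0.24   0.0115]
stopF [0.5822 0.5511 0.0235]
stopN [0.3701 0.5457 0.0235]
stopfootF [ 0.5594  0.558  -0.0025]
cupa [ 0.5438 -0.0813  0.108 ]
cupb [ 0.4706 -0.0875  0.108 ]
bowl [ 0.5051 -0.1761  0.078 ]
cupc [ 0.3434 -0.3472  0.085 ]
jar [ 0.3336 -0.2187  0.09  ]
yel [ 0.3444 -0.0981  0.085 ]
nose [ 0.50661536 -0.0377928   0.023     ] step [ 0.52264198 -0.3171792   0.023     ] tail [ 0.52613751 -0.37765217  0.015     ] dir 0.05737880285791465 0.34041960852761605 0.2798456924952376
lipF 0.039875059923145065
lipN 0.04630460074624613
deck 0.04747078588568291
```

```bash
cat >> h.py <<'E'
from scipy.spatial.transform import Rotation as Ro
def rel(pos,yaw,flip=1):
    "delta to tool pose: y down, x = flip*(cos yaw, sin yaw)"
    s=ctrl.state(); R=Ro.from_quat(s["ee_rot"])
    x=flip*np.array([np.cos(yaw),np.sin(yaw),0]); y=np.array([0,0,-1.]); z=np.cross(x,y)
    G=Ro.from_matrix(np.c_[x,y,z])
    d=np.array(pos)-s["eef_pos"]
    print("t",round(s["time_s"],2),"pos",s["eef_pos"].round(4),"F",s["ft_force"].round(2),"gap",round(s["finger_gap"],4))
    print("turn(deg)",np.degrees((R.inv()*G).as_rotvec()).round(2),"shift now",(R.inv().apply(d)*1e3).round(1),"shift after",(G.inv().apply(d)*1e3).round(1))
    print("tool axes z", R.as_matrix()[:,2].round(3))
E
python3 - <<'E'
from h import *
for f in(1,-1): rel([.5248,-.342,.08],.055,f); print(ctrl.state()["q"][6])
E
```

```text
t 0.2 pos [ 0.2559 -0.5972  0.2308] F [-0.83  0.62  0.42] gap 0.0854
turn(deg) [-3.000e-02 -6.996e+01 -5.000e-02] shift now [-128.5  150.9  347.7] shift after [282.5 150.8 240. ]
tool axes z [ 0.919  0.394 -0.   ]
-0.05847615132685018
t 0.2 pos [ 0.2559 -0.5972  0.2308] F [-0.83  0.62  0.42] gap 0.0854
turn(deg) [ 6.0000e-02  1.1004e+02 -4.0000e-02] shift now [-128.5  150.9  347.7] shift after [-282.5  150.8 -240. ]
tool axes z [ 0.919  0.394 -0.   ]
-0.05847615132685018
```

{"method": "arm_command", "body": {"rows": [[0,0,0,0,-7.8,0,-1],[0,0,0,0,-7.8,0,-1],[0,0,0,0,-7.8,0,-1],[0,0,0,0,-7.8,0,-1],[0,0,0,0,-7.8,0,-1],[0,0,0,0,-7.8,0,-1],[0,0,0,0,-7.8,0,-1],[0,0,0,0,-7.7,0,-1],[0,0,0,0,-7.7,0,-1],[20,0,17,0,0,0,-1],[28,0,24,0,0,0,-1],[28,0,24,0,0,0,-1],[28,0,24,0,0,0,-1],[28,0,24,0,0,0,-1],[28,0,24,0,0,0,-1],[28,0,24,0,0,0,-1],[28,0,24,0,0,0,-1],[28,0,24,0,0,0,-1],[28,0,24,0,0,0,-1],[10,0,9,0,0,0,-1]]}}

```text
time_s: 2.2
eef_pos: [0.527, -0.3359, 0.2312]
ee_rot: [-0.706, -0.022, 0.021, 0.707]
ft_force: [-0.1, 0.2, 0.6]
finger_gap: 0.0852
```

```bash
python3 - <<'E'
from h import *
rel([.5248,-.342,.06],.055); print(ctrl.state()["q"].round(3))
E
```

```text
t 2.2 pos [ 0.527  -0.3359  0.2312] F [-0.06  0.22  0.62] gap 0.0852
turn(deg) [-0.1   0.34  0.06] shift now [ -2.7 171.2  -6.2] shift after [ -2.5 171.2  -5.9]
tool axes z [-0.061  0.998  0.002]
[ 0.761  0.304 -0.33   1.515  0.098  1.339  0.484]
```

{"method": "arm_command", "body": {"rows": [[-1,20,-2,0,0.3,0,-1],[-1,30,-2,0,0,0,-1],[-0.5,30,-2,0,0,0,-1],[0,30,0,0,0,0,-1],[0,30,0,0,0,0,-1],[0,25,0,0,0,0,-1],[0,15,0,0,0,0,-1],[0,8,0,0,0,0,-1],[0,0,0,0,0,0,-1],[0,0,0,0,0,0,-1]]}}

```text
time_s: 3.2
eef_pos: [0.5225, -0.3467, 0.0444]
ee_rot: [0.707, 0.018, -0.017, -0.707]
ft_force: [-0.7, 0.0, -0.2]
finger_gap: 0.0854
```

```bash
python3 - <<'E'
from h import *
rel([.5248,-.342,.02],.055)
c=cam("scene"); crop(c,200,340,130,270,4.2,"s2.png")
E
```

```text
t 3.2 pos [ 0.5225 -0.3467  0.0444] F [-0.67  0.   -0.19] gap 0.0854
turn(deg) [ 0.05 -0.27  0.07] shift now [ 2.5 24.4  4.6] shift after [ 2.5 24.4  4.6]
tool axes z [-0.05   0.999 -0.001]
```

View pics/s2.png

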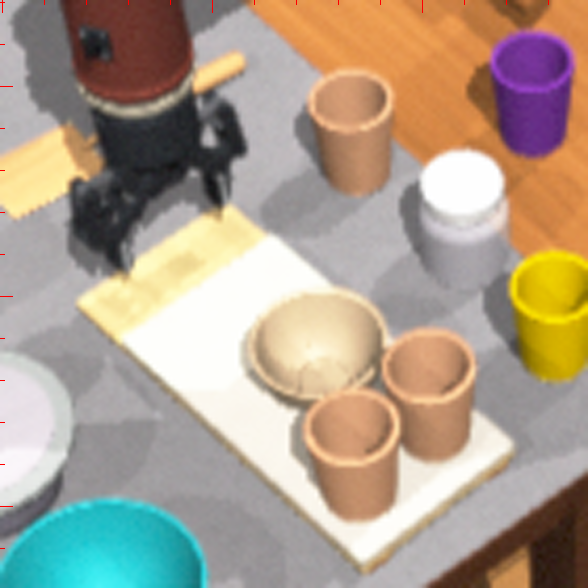

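The fingers straddle the ledge evenly, with cup_c and the jar clear. Next I'll lower onto the ledge in small steps.

{"method": "arm_command", "body": {"rows": [[2,8,4,0,0,0,-1],[0,8,0,0,0,0,-1],[0,6,0,0,0,0,-1],[0,2,0,0,0,0,-1],[0,0,0,0,0,0,-1],[0,0,0,0,0,0,-1]]}}

```text
time_s: 3.85
eef_pos: [0.5237, -0.3423, 0.0194]
ee_rot: [0.707, 0.018, -0.018, -0.707]
ft_force: [0.1, -0.7, -0.1]
finger_gap: 0.0855
```

{"method": "arm_command", "body": {"rows": [[0,3,0,0,0,0,-1],[0,3,0,0,0,0,-1],[0,2,0,0,0,0,-1],[0,0,0,0,0,0,-1]]}}

```text
time_s: 4.25
eef_pos: [0.5234, -0.342, 0.0109]
ee_rot: [-0.707, -0.018, 0.018, 0.707]
ft_force: [-0.2, -0.1, 0.5]
finger_gap: 0.0851
```

{"method": "arm_command", "body": {"rows": [[0,2,0,0,0,0,-1],[0,2,0,0,0,0,-1],[0,2,0,0,0,0,-1],[0,0,0,0,0,0,-1]]}}

```text
time_s: 4.65
eef_pos: [0.5235, -0.342, 0.005]
ee_rot: [-0.707, -0.018, 0.018, 0.707]
ft_force: [0.4, 0.5, 0.2]
finger_gap: 0.0853
```

{"method": "arm_command", "body": {"rows": [[0,1,0,0,0,0,-1],[0,0,0,0,0,0,-1]]}}

```text
time_s: 4.85
eef_pos: [0.5236, -0.3421, 0.0042]
ee_rot: [-0.707, -0.018, 0.018, 0.707]
ft_force: [-0.0, -0.1, 0.6]
finger_gap: 0.0853
```

{"method": "arm_command", "body": {"rows": [[0,1,0,0,0,0,-1],[0,0,0,0,0,0,-1]]}}

```text
time_s: 5.05
eef_pos: [0.5236, -0.3421, 0.0032]
ee_rot: [-0.707, -0.018, 0.018, 0.707]
ft_force: [0.5, 0.2, 0.4]
finger_gap: 0.0851
```

{"method": "arm_command", "body": {"rows": [[0,0.7,0,0,0,0,-1],[0,0,0,0,0,0,-1]]}}

```text
time_s: 5.25
eef_pos: [0.5236, -0.3421, 0.0025]
ee_rot: [-0.707, -0.018, 0.018, 0.707]
ft_force: [1.1, -0.4, -0.1]
finger_gap: 0.0854
```

{"method": "arm_command", "body": {"rows": [[0,0.5,0,0,0,0,-1],[0,0,0,0,0,0,-1]]}}

```text
time_s: 5.45
eef_pos: [0.5237, -0.3421, 0.0021]
ee_rot: [-0.707, -0.018, 0.018, 0.707]
ft_force: [-0.1, -0.8, -0.4]
finger_gap: 0.0853
```

{"method": "arm_command", "body": {"rows": [[0,0.5,0,0,0,0,-1],[0,0,0,0,0,0,-1]]}}

```text
time_s: 5.65
eef_pos: [0.5238, -0.3422, 0.002]
ee_rot: [0.707, 0.018, -0.018, -0.707]
ft_force: [-1.3, 0.4, 5.3]
finger_gap: 0.0856
```

{"method": "arm_command", "body": {"rows": [[0,0,2,0,0,0,-1],[0,0,3,0,0,0,-1],[0,0,3,0,0,0,-1],[0,0,3,0,0,0,-1],[0,0,3,0,0,0,-1],[0,0,0,0,0,0,-1]]}}

```text
time_s: 6.25
eef_pos: [0.5233, -0.3275, 0.002]
ee_rot: [-0.707, -0.018, 0.018, 0.707]
ft_force: [-0.5, -0.4, 7.2]
finger_gap: 0.0855
```

{"method": "arm_command", "body": {"rows": [[0,0,3,0,0,0,-1],[0,0,3,0,0,0,-1],[0,0,3,0,0,0,-1],[0,0,3,0,0,0,-1],[0,0,3,0,0,0,-1]]}}

```text
time_s: 6.75
eef_pos: [0.5225, -0.3132, 0.002]
ee_rot: [0.707, 0.018, -0.018, -0.707]
ft_force: [-0.4, -2.9, 5.0]
finger_gap: 0.0857
```

```bash
python3 - <<'E'
from h import *
rel([.5238,-.342,.002],.055)
c=cam("top"); crop(c,325,485,190,305,5,"b2.png")
E
```

```text
t 6.75 pos [ 0.5225 -0.3132  0.002 ] F [-0.38 -2.92  5.05] gap 0.0857
turn(deg) [ 0.04 -0.26  0.03] shift now [ -0.1   0.  -28.8] shift after [ -0.3  -0.  -28.8]
tool axes z [-0.05   0.999 -0.001]
```

View pics/b2.png

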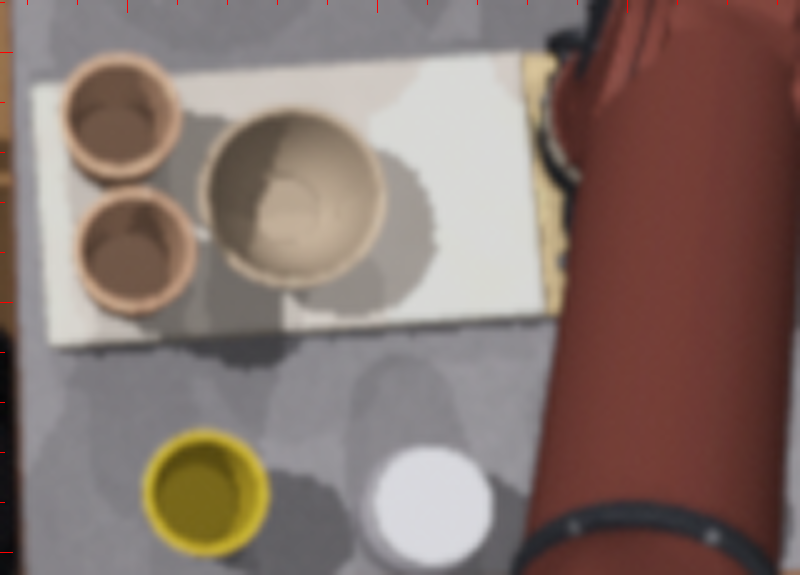

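```bash
cat >> h.py <<'E'
def board(c,nf,nn,sf,sn,z=.023):
    "slab corners in full-image pixels -> nose, tail, yaw"
    a,b,d,e=[unproj(c,*p,z)[:2] for p in(nf,nn,sf,sn)]
    n=(a+b)/2; s=(d+e)/2; yaw=np.arctan2(-(n-s)[0],(n-s)[1]); u=np.array([-np.sin(yaw),np.cos(yaw)])
    print("nose",n.round(4),"step",s.round(4),"len",np.linalg.norm(n-s).round(4),"yaw",yaw.round(4),"yaw w",[np.arctan2((p-q)[1],(p-q)[0]).round(4) for p,q in((a,b),(d,e))])
E
python3 - <<'E'
from h import *
c=cam("top"); k=lambda x,y:(x/5-.5+325,y/5-.5+190)
board(c,k(72,90),k(95,350),k(560,52),k(587,308))
board(c,k(33,87),k(52,347),k(520,52),k(547,315))
E
```

```text
nose [ 0.5066 -0.0378] step [ 0.5226 -0.3172] len 0.2798 yaw 0.0573 yaw w [np.float64(0.0589), np.float64(0.0499)]
nose [ 0.5089 -0.0145] step [ 0.5212 -0.2944] len 0.2802 yaw 0.0439 yaw w [np.float64(0.046), np.float64(0.0492)]
```

{"method": "arm_command", "body": {"rows": [[0,-0.4,0,0,0.3,0,-1],[0,0,2,0,0,0,-1],[0,0,2,0,0,0,-1],[0,0,2,0,0,0,-1],[0,0,1,0,0,0,-1]]}}

```text
time_s: 7.35
eef_pos: [0.5219, -0.3059, 0.002]
ee_rot: [-0.707, -0.016, 0.016, 0.707]
ft_force: [0.5, -1.2, 2.6]
finger_gap: 0.0854
```

{"method": "arm_command", "body": {"rows": [[0,0,2,0,0,0,-1],[0,0,2,0,0,0,-1],[0,0,2,0,0,0,-1]]}}

```text
time_s: 7.65
eef_pos: [0.5216, -0.3001, 0.002]
ee_rot: [0.707, 0.016, -0.016, -0.707]
ft_force: [0.7, -2.4, 2.8]
finger_gap: 0.0853
```

{"method": "arm_command", "body": {"rows": [[0,0,2,0,0,0,-1],[0,0,2,0,0,0,-1]]}}

```text
time_s: 7.85
eef_pos: [0.5214, -0.296, 0.002]
ee_rot: [-0.707, -0.016, 0.016, 0.707]
ft_force: [-0.7, -2.6, 3.1]
finger_gap: 0.0854
```

{"method": "arm_command", "body": {"rows": [[0,0.3,1,0,0,0,-1],[-0.3,0,4,0,0,0,-1],[-0.3,0,4,0,0,0,-1],[-0.4,0,4,0,0,0,-1],[-0.4,0,4,0,0,0,-1],[-0.4,0,4,0,0,0,-1],[-0.4,0,4,0,0,0,-1],[-0.4,0,4,0,0,0,-1],[-0.4,0,4,0,0,0,-1],[-0.4,0,4,0,0,0,-1],[-0.4,0,4,0,0,0,-1]]}}

```text
time_s: 8.95
eef_pos: [0.516, -0.2552, 0.002]
ee_rot: [0.707, 0.016, -0.016, -0.707]
ft_force: [1.1, -2.6, 4.0]
finger_gap: 0.0853
```

{"method": "arm_command", "body": {"rows": [[-0.4,0,4,0,0,0,-1],[-0.4,0,4,0,0,0,-1],[-0.4,0,4,0,0,0,-1],[-0.4,0,4,0,0,0,-1],[-0.4,0,4,0,0,0,-1],[-0.4,0,4,0,0,0,-1],[-0.4,0,4,0,0,0,-1],[-0.4,0,4,0,0,0,-1]]}}

```text
time_s: 9.75
eef_pos: [0.5113, -0.2233, 0.002]
ee_rot: [0.707, 0.016, -0.016, -0.707]
ft_force: [-0.7, -3.2, 5.4]
finger_gap: 0.0855
```

```bash
python3 - <<'E'
from h import *
rel([.5238,-.342,.002],.045)
c=cam("top"); crop(c,285,445,190,305,5,"b3.png")
E
```

```text
t 9.75 pos [ 0.5113 -0.2233  0.002 ] F [-0.72 -3.17  5.45] gap 0.0855
turn(deg) [0.01 0.02 0.02] shift now [   7.1   -0.  -119.1] shift after [   7.2   -0.  -119.1]
tool axes z [-0.045  0.999 -0.   ]
```

View pics/b3.png

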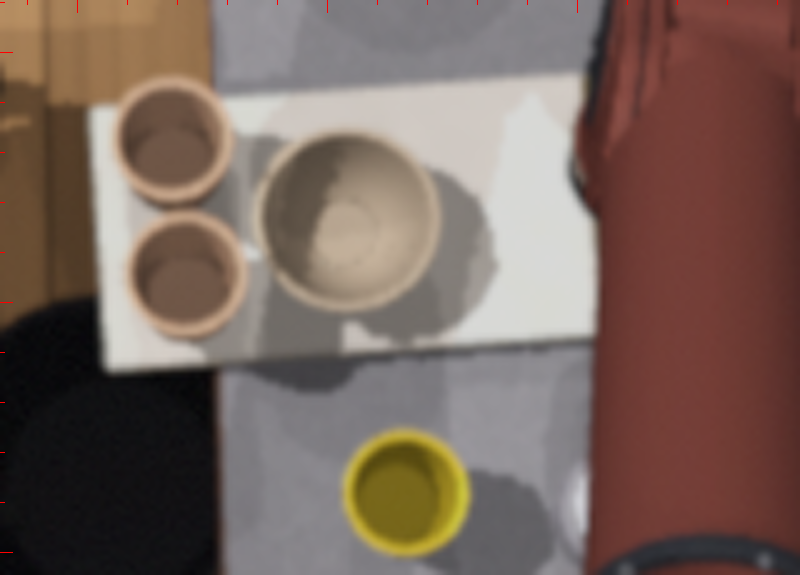

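```bash
python3 - <<'E'
from h import *
c=cam("top"); k=lambda x,y:(x/5-.5+285,y/5-.5+190)
board(c,k(91,106),k(106,372),k(583,73),k(594,337.5))
E
```

```text
nose [0.4983 0.0678] step [ 0.5107 -0.2115] len 0.2796 yaw 0.0445 yaw w [np.float64(0.0371), np.float64(-0.0029)]
```

{"method": "arm_command", "body": {"rows": [[-0.3,0.2,4,0,0,0,-1],[-0.3,0,4,0,0,0,-1],[-0.3,0,4,0,0,0,-1],[-0.3,0,4,0,0,0,-1],[-0.3,0,4,0,0,0,-1],[-0.3,0,4,0,0,0,-1],[-0.3,0,4,0,0,0,-1],[-0.3,0,4,0,0,0,-1],[-0.3,0,4,0,0,0,-1],[-0.3,0,4,0,0,0,-1],[-0.3,0,4,0,0,0,-1],[-0.3,0,4,0,0,0,-1],[-0.3,0,4,0,0,0,-1]]}}

```text
time_s: 11.15
eef_pos: [0.5051, -0.1717, 0.002]
ee_rot: [0.707, 0.016, -0.016, -0.707]
ft_force: [0.2, -3.0, 6.4]
finger_gap: 0.0852
```

{"method": "arm_command", "body": {"rows": [[-0.3,0,4,0,0,0,-1],[-0.3,0,4,0,0,0,-1],[-0.3,0,4,0,0,0,-1],[-0.3,0,4,0,0,0,-1],[-0.3,0,4,0,0,0,-1]]}}

```text
time_s: 11.65
eef_pos: [0.5027, -0.1518, 0.0019]
ee_rot: [0.707, 0.016, -0.016, -0.707]
ft_force: [0.9, -2.8, 7.0]
finger_gap: 0.0858
```

{"method": "arm_command", "body": {"rows": [[-0.3,0,4,0,0,0,-1],[-0.3,0,4,0,0,0,-1],[-0.3,0,4,0,0,0,-1],[-0.3,0,4,0,0,0,-1]]}}

```text
time_s: 12.05
eef_pos: [0.5008, -0.1359, 0.0019]
ee_rot: [0.707, 0.016, -0.016, -0.707]
ft_force: [0.5, -3.1, 6.5]
finger_gap: 0.0852
```

{"method": "arm_command", "body": {"rows": [[-0.3,0,4,0,0,0,-1],[-0.3,0,4,0,0,0,-1],[-0.3,0,4,0,0,0,-1],[-0.3,0,4,0,0,0,-1],[-0.3,0,4,0,0,0,-1]]}}

```text
time_s: 12.55
eef_pos: [0.4984, -0.116, 0.002]
ee_rot: [0.707, 0.016, -0.016, -0.707]
ft_force: [0.5, -3.2, 6.9]
finger_gap: 0.0854
```

{"method": "arm_command", "body": {"rows": [[-0.3,0,3,0,0,0,-1],[-0.3,0,3,0,0,0,-1],[-0.2,0,3,0,0,0,-1]]}}

```text
time_s: 12.85
eef_pos: [0.4972, -0.107, 0.002]
ee_rot: [0.707, 0.016, -0.016, -0.707]
ft_force: [-0.1, -2.6, 8.1]
finger_gap: 0.0853
```

```bash
python3 - <<'E'
from h import *
rel([.5238,-.342,.002],.045)
c=cam("top"); crop(c,240,400,190,305,5,"b4.png")
E
```

```text
t 12.85 pos [ 0.4972 -0.107   0.002 ] F [-0.09 -2.6   8.05] gap 0.0853
turn(deg) [0.02 0.02 0.03] shift now [ 1.600e+01  1.000e-01 -2.359e+02] shift after [  16.    -0.  -235.9]
tool axes z [-0.045  0.999 -0.   ]
```

View pics/b4.png

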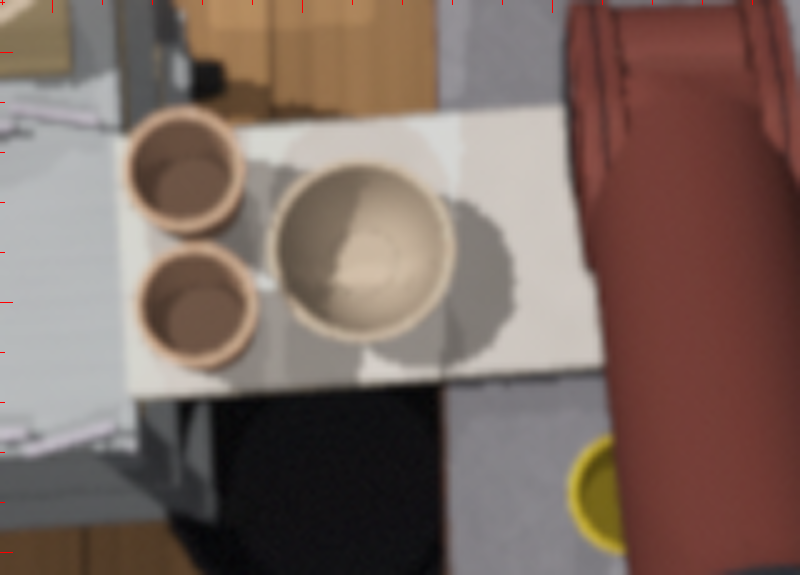

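```bash
python3 - <<'E'
from h import *
c=cam("top"); k=lambda x,y:(x/5-.5+240,y/5-.5+190)
board(c,k(113,137),k(127,397),k(564,105),k(600,371))
for p in [(564,105),(600,371)]: print(unproj(c,*k(*p),.023))
for p in [(113,137),(127,397)]: print(unproj(c,*k(*p),.023))
for p in [(100,124),(110,425)]: print(unproj(c,*k(*p),.0115))
print(unproj(c,*k(122,250),-.0025))
E
```

```text
nose [0.485  0.1841] step [ 0.4952 -0.0793] len 0.2636 yaw 0.0385 yaw w [np.float64(0.0453), np.float64(0.1008)]
[ 0.57217885 -0.07147576  0.023     ]
[ 0.41819191 -0.08705452  0.023     ]
[0.56017489 0.18752804 0.023     ]
[0.40991425 0.18071321 0.023     ]
[0.57046569 0.19631893 0.0115    ]
[0.3954694  0.19180444 0.0115    ]
[ 0.49865813  0.18572946 -0.0025    ]
```

{"method": "arm_command", "body": {"rows": [[-0.2,0,3,0,0,0,-1],[-0.2,0,3,0,0,0,-1],[-0.1,0,3,0,0,0,-1],[-0.1,0,3,0,0,0,-1]]}}

```text
time_s: 13.35
eef_pos: [0.4961, -0.0952, 0.002]
ee_rot: [0.707, 0.016, -0.016, -0.707]
ft_force: [-0.3, -3.2, 8.5]
finger_gap: 0.0856
```

{"method": "arm_command", "body": {"rows": [[-0.1,0,3,0,0,0,-1],[-0.1,0,3,0,0,0,-1],[-0.1,0,3,0,0,0,-1],[-0.1,0,3,0,0,0,-1],[-0.1,0,3,0,0,0,-1]]}}

```text
time_s: 13.85
eef_pos: [0.4951, -0.0803, 0.0022]
ee_rot: [0.707, 0.016, -0.016, -0.707]
ft_force: [-0.0, -4.0, 10.9]
finger_gap: 0.0853
```

The nose is about 25 mm over the deck and still held up by the press on the ledge. I'll let it down gently onto the deck.

{"method": "arm_command", "body": {"rows": [[0,-0.3,0,0,0,0,-1],[0,-0.3,0,0,0,0,-1],[0,0,0,0,0,0,-1]]}}

```text
time_s: 14.15
eef_pos: [0.495, -0.0796, 0.0027]
ee_rot: [-0.707, -0.016, 0.016, 0.707]
ft_force: [0.2, -1.5, 9.2]
finger_gap: 0.0852
```

{"method": "arm_command", "body": {"rows": [[0,-0.3,0,0,0,0,-1],[0,-0.2,0,0,0,0,-1],[0,0,0,0,0,0,-1]]}}

```text
time_s: 14.45
eef_pos: [0.4948, -0.0796, 0.0028]
ee_rot: [-0.707, -0.016, 0.016, 0.707]
ft_force: [2.3, 1.5, 5.8]
finger_gap: 0.0858
```

{"method": "arm_command", "body": {"rows": [[0,-0.2,2,0,0,0,-1],[0,0,3,0,0,0,-1],[0,0,4,0,0,0,-1],[0,0,4,0,0,0,-1],[0,0.1,4,0,0,0,-1]]}}

```text
time_s: 14.95
eef_pos: [0.4936, -0.0627, 0.0026]
ee_rot: [-0.707, -0.016, 0.016, 0.707]
ft_force: [-0.3, -2.1, 3.1]
finger_gap: 0.0855
```

{"method": "arm_command", "body": {"rows": [[0,0,4,0,0,0,-1],[0,0.1,4,0,0,0,-1],[0,0,4,0,0,0,-1],[0,0.1,4,0,0,0,-1],[0,0,4,0,0,0,-1]]}}

```text
time_s: 15.45
eef_pos: [0.4927, -0.0428, 0.0024]
ee_rot: [-0.707, -0.016, 0.016, 0.707]
ft_force: [0.5, -1.9, 2.0]
finger_gap: 0.0852
```

{"method": "arm_command", "body": {"rows": [[0,0,4,0,0,0,-1],[0,0.1,4,0,0,0,-1],[0,0,4,0,0,0,-1],[0,0.1,4,0,0,0,-1],[0,0,4,0,0,0,-1],[0,0,4,0,0,0,-1]]}}

```text
time_s: 16.05
eef_pos: [0.4917, -0.0189, 0.0022]
ee_rot: [-0.707, -0.016, 0.016, 0.707]
ft_force: [0.4, -0.7, -0.5]
finger_gap: 0.0852
```

{"method": "arm_command", "body": {"rows": [[0,0.1,4,0,0,0,-1],[0,0,4,0,0,0,-1],[0,0,4,0,0,0,-1],[0,0,4,0,0,0,-1],[0,0,4,0,0,0,-1],[0,0,4,0,0,0,-1]]}}

```text
time_s: 16.65
eef_pos: [0.4908, 0.0051, 0.0022]
ee_rot: [-0.707, -0.016, 0.016, 0.707]
ft_force: [0.3, -1.0, -0.3]
finger_gap: 0.0853
```

```bash
python3 - <<'E'
from h import *
rel([.5238,-.342,.002],.045)
c=cam("top"); crop(c,200,360,190,305,5,"b5.png")
E
```

```text
t 16.65 pos [0.4908 0.0051 0.0022] F [ 0.28 -1.02 -0.27] gap 0.0853
turn(deg) [-0.    0.01  0.  ] shift now [ 1.730e+01  2.000e-01 -3.482e+02] shift after [ 1.740e+01  2.000e-01 -3.482e+02]
tool axes z [-0.045  0.999  0.   ]
```

View pics/b5.png

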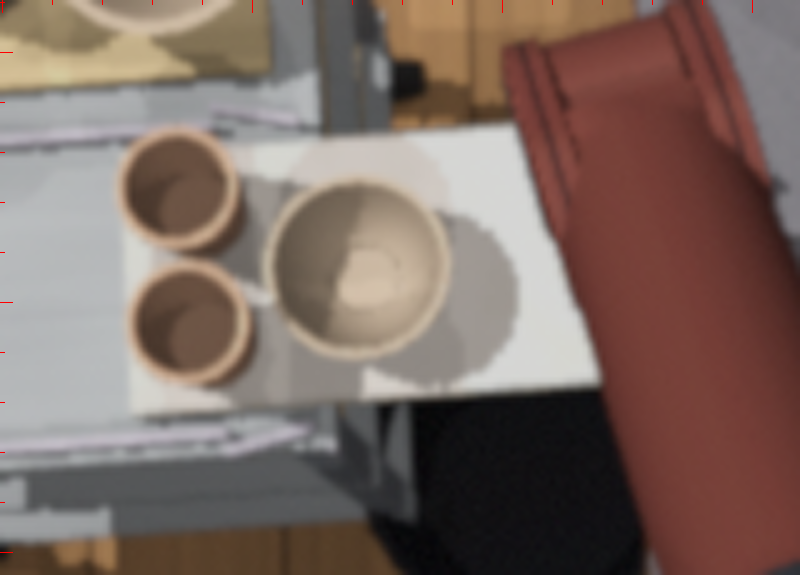

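{"method": "arm_command", "body": {"rows": [[0,0,4,0,0,0,-1],[0,0,4,0,0,0,-1],[0,0,4,0,0,0,-1],[0,0,4,0,0,0,-1],[0,0,4,0,0,0,-1],[0,0,4,0,0,0,-1],[0,0,4,0,0,0,-1],[0,0,3,0,0,0,-1],[0,0,3,0,0,0,-1],[0,0,3,0,0,0,-1],[0,0,3,0,0,0,-1],[0,0,3,0,0,0,-1],[0,0,3,0,0,0,-1],[0,0,3,0,0,0,-1],[0,0,3,0,0,0,-1]]}}

```text
time_s: 18.2
eef_pos: [0.4885, 0.0569, 0.0023]
ee_rot: [-0.707, -0.016, 0.016, 0.707]
ft_force: [0.7, -0.6, 0.4]
finger_gap: 0.0858
```

{"method": "arm_command", "body": {"rows": [[0,0.5,3,0,0,0,-1],[0,0.5,4,0,0,0,-1],[0,0,4,0,0,0,-1],[0,0,4,0,0,0,-1]]}}

```text
time_s: 18.6
eef_pos: [0.4878, 0.072, 0.0013]
ee_rot: [-0.707, -0.016, 0.016, 0.707]
ft_force: [0.0, -2.6, 1.2]
finger_gap: 0.0854
```

{"method": "arm_command", "body": {"rows": [[0,0,4,0,0,0,-1],[0,0,5,0,0,0,-1],[0,0,5,0,0,0,-1],[0,0,5,0,0,0,-1],[0,0,5,0,0,0,-1],[0,0,5,0,0,0,-1],[0,0,5,0,0,0,-1],[0,0,5,0,0,0,-1],[0,0,5,0,0,0,-1],[0,0,5,0,0,0,-1]]}}

```text
time_s: 19.6
eef_pos: [0.4855, 0.121, 0.0012]
ee_rot: [-0.707, -0.016, 0.016, 0.707]
ft_force: [-0.5, -1.6, 1.0]
finger_gap: 0.0852
```

{"method": "arm_command", "body": {"rows": [[0,0,5,0,0,0,-1],[0,0,5,0,0,0,-1],[0,0,5,0,0,0,-1],[0,0,5,0,0,0,-1],[0,0,5,0,0,0,-1],[0,0,5,0,0,0,-1],[0,0,5,0,0,0,-1],[0,0,5,0,0,0,-1],[0,0,5,0,0,0,-1],[0,0,5,0,0,0,-1]]}}

```text
time_s: 20.6
eef_pos: [0.4833, 0.171, 0.0012]
ee_rot: [-0.707, -0.016, 0.016, 0.707]
ft_force: [-0.2, 0.1, 0.8]
finger_gap: 0.0854
```

{"method": "arm_command", "body": {"rows": [[0,0,5,0,0,0,-1],[0,0,5,0,0,0,-1],[0,0,5,0,0,0,-1],[0,0,5,0,0,0,-1],[0,0,5,0,0,0,-1],[0,0,5,0,0,0,-1]]}}

```text
time_s: 21.2
eef_pos: [0.4819, 0.2009, 0.0012]
ee_rot: [-0.707, -0.016, 0.016, 0.707]
ft_force: [-0.3, -1.7, 2.1]
finger_gap: 0.0854
```

```bash
python3 - <<'E'
from h import *
rel([.4795,.262,.0],.045)
c=cam("top"); crop(c,120,300,190,320,4.4,"b6.png")
E
```

```text
t 21.2 pos [0.4819 0.2009 0.0012] F [-0.33 -1.7   2.1 ] gap 0.0854
turn(deg) [-0.    0.01 -0.  ] shift now [ 0.3  1.2 61.1] shift after [ 0.3  1.2 61.1]
tool axes z [-0.045  0.999  0.   ]
```

View pics/b6.png

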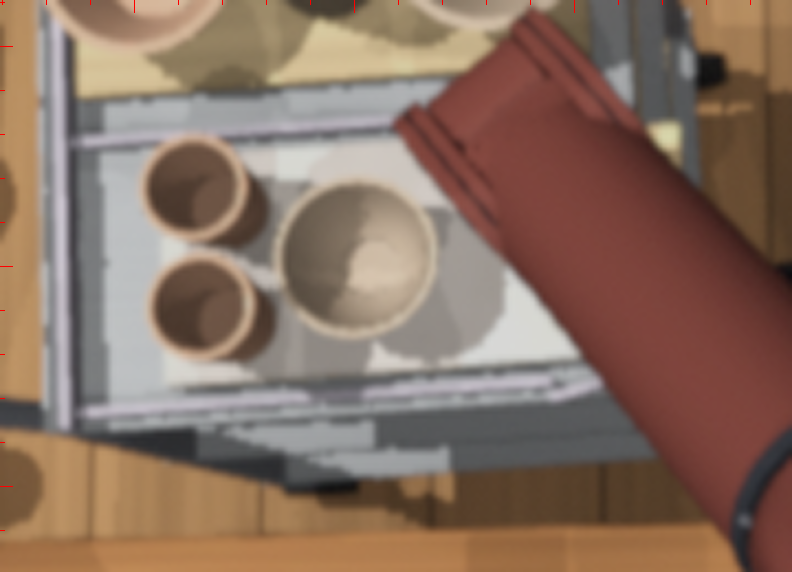

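{"method": "arm_command", "body": {"rows": [[0,0,5,0,0,0,-1],[0,0,5,0,0,0,-1],[0,0,5,0,0,0,-1],[0,0,5,0,0,0,-1],[0,0,5,0,0,0,-1],[0,0,5,0,0,0,-1],[0,0,5,0,0,0,-1],[0,0,5,0,0,0,-1],[0,0,4,0,0,0,-1],[0,0,3,0,0,0,-1],[0,0,2,0,0,0,-1]]}}

```text
time_s: 22.35
eef_pos: [0.4797, 0.2498, 0.0012]
ee_rot: [-0.707, -0.016, 0.016, 0.707]
ft_force: [0.1, -1.8, -0.3]
finger_gap: 0.0855
```

{"method": "arm_command", "body": {"rows": [[0,0,2,0,0,0,-1],[0,0,2,0,0,0,-1],[0,0,1,0,0,0,-1]]}}

```text
time_s: 22.65
eef_pos: [0.4795, 0.2546, 0.0012]
ee_rot: [-0.707, -0.016, 0.016, 0.707]
ft_force: [0.5, -1.2, -0.3]
finger_gap: 0.0855
```

{"method": "arm_command", "body": {"rows": [[0,0,1,0,0,0,-1],[0,0,1,0,0,0,-1]]}}

```text
time_s: 22.85
eef_pos: [0.4794, 0.2564, 0.0012]
ee_rot: [0.707, 0.016, -0.016, -0.707]
ft_force: [-0.5, -1.6, -0.9]
finger_gap: 0.0856
```

{"method": "arm_command", "body": {"rows": [[0,0,1,0,0,0,-1],[0,0,1,0,0,0,-1]]}}

```text
time_s: 23.05
eef_pos: [0.4793, 0.2585, 0.0012]
ee_rot: [-0.707, -0.016, 0.016, 0.707]
ft_force: [0.9, -1.2, -0.9]
finger_gap: 0.0852
```

{"method": "arm_command", "body": {"rows": [[0,0,1,0,0,0,-1],[0,0,0.5,0,0,0,-1]]}}

```text
time_s: 23.25
eef_pos: [0.4792, 0.2601, 0.0012]
ee_rot: [-0.707, -0.016, 0.016, 0.707]
ft_force: [0.1, -2.3, -0.5]
finger_gap: 0.0857
```

{"method": "arm_command", "body": {"rows": [[0,0,0.5,0,0,0,-1],[0,0,0.5,0,0,0,-1]]}}

```text
time_s: 23.45
eef_pos: [0.4792, 0.261, 0.0012]
ee_rot: [0.707, 0.016, -0.016, -0.707]
ft_force: [-1.3, -2.4, -0.1]
finger_gap: 0.0855
```

{"method": "arm_command", "body": {"rows": [[0,0,0.5,0,0,0,-1],[0,0,0.5,0,0,0,-1]]}}

```text
time_s: 23.65
eef_pos: [0.4791, 0.2619, 0.0012]
ee_rot: [0.707, 0.016, -0.016, -0.707]
ft_force: [-0.6, -2.6, -0.6]
finger_gap: 0.0856
```

{"method": "arm_command", "body": {"rows": [[0,0,0.5,0,0,0,-1],[0,0,0.4,0,0,0,-1]]}}

```text
time_s: 23.85
eef_pos: [0.4792, 0.262, 0.0012]
ee_rot: [0.707, 0.016, -0.016, -0.706]
ft_force: [-0.1, -6.9, 1.9]
finger_gap: 0.0856
```

{"method": "arm_command", "body": {"rows": [[0,0,0.4,0,0,0,-1],[0,0,0.4,0,0,0,-1]]}}

```text
time_s: 24.05
eef_pos: [0.4792, 0.262, 0.0012]
ee_rot: [0.708, 0.015, -0.016, -0.706]
ft_force: [-1.7, -8.3, 3.9]
finger_gap: 0.0855
```

{"method": "arm_command", "body": {"rows": [[0,0,0.4,0,0,0,-1],[0,0,0.3,0,0,0,-1]]}}

```text
time_s: 24.25
eef_pos: [0.4791, 0.262, 0.0011]
ee_rot: [0.708, 0.015, -0.016, -0.706]
ft_force: [-0.5, -11.1, 6.4]
finger_gap: 0.0856
```

The board is firm against the stop at the predicted spot, with 11 N at most. I'll back off and lift clear.

{"method": "arm_command", "body": {"rows": [[0,0,-1.5,0,0,0,-1],[0,-0.5,-1.5,0,0,0,-1],[0,-1,-3,0,0,0,-1],[0,-5,-6,0,0,0,-1],[0,-15,-6,0,0,0,-1],[0,-25,0,0,0,0,-1],[0,-30,0,0,0,0,-1],[0,-30,0,0,0,0,-1],[0,-30,0,0,0,0,-1],[0,-30,-10,0,0,0,-1],[0,0,-30,0,0,0,-1],[0,0,-30,0,0,0,-1],[0,0,-30,0,0,0,-1],[0,0,-30,0,0,0,-1],[0,0,-30,0,0,0,-1],[0,0,0,0,0,0,-1],[0,0,0,0,0,0,-1]]}}

```text
time_s: 25.95
eef_pos: [0.4872, 0.0861, 0.1688]
ee_rot: [-0.707, -0.016, 0.015, 0.707]
ft_force: [0.2, 0.0, -0.1]
finger_gap: 0.0858
```

```bash
python3 - <<'E'
from h import *
rel([.4795,.262,.0],.045)
c=cam("top"); crop(c,120,300,190,320,4.4,"b7.png")
E
```

```text
t 25.95 pos [0.4872 0.0861 0.1688] F [ 0.16  0.03 -0.13] gap 0.0858
turn(deg) [-0.02 -0.08  0.08] shift now [ -0.3 168.9 176. ] shift after [  0.2 168.8 176.1]
tool axes z [-0.044  0.999  0.   ]
```

View pics/b7.png

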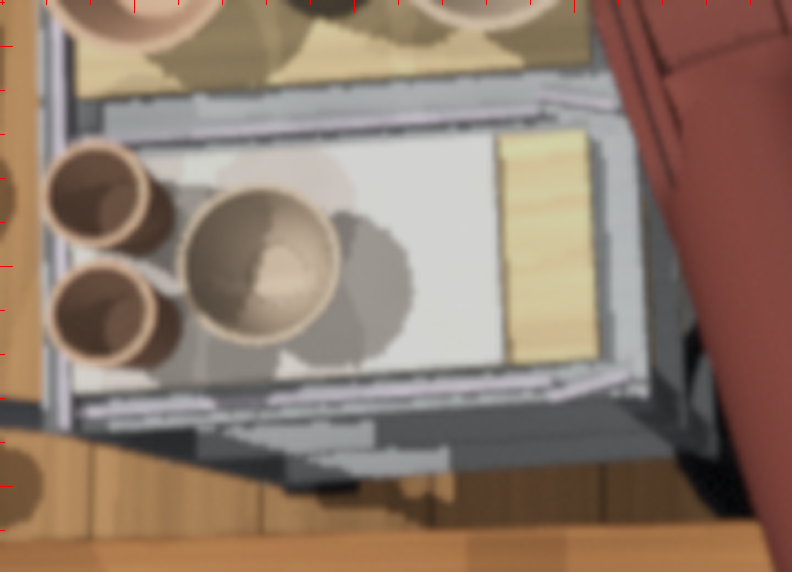

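```bash
python3 - <<'E'
from h import *
c=cam("top"); k=lambda x,y:(x/4.4-.5+120,y/4.4-.5+190)
a,b=unproj(c,*k(588,130),.0125),unproj(c,*k(599,358),.0125); print("tail",a,b,(a+b)/2)
for p in((640,150),(649,395)): print("deck",unproj(c,*k(*p),-.0025))
A=cv2.imread("pics/top0.png");B=c["frame"][:,:,::-1]; d=np.abs(A.astype(int)-B).max(2)
for n,(x0,x1,y0,y1) in dict(wheel=(398,455,120,175),basin=(338,394,120,175),cupc=(442,474,272,302),jar=(396,428,278,306),paddle=(494,520,202,290),yellow=(350,380,275,303),trolley=(88,133,145,292),fulllane=(135,255,150,210)).items():
    g=lambda I:cv2.cvtColor(np.ascontiguousarray(I[y0:y1,x0:x1]),cv2.COLOR_BGR2GRAY).astype(np.float32)
    print(n,"diff frac",(d[y0:y1,x0:x1]>30).mean().round(3),"shift px",np.round(cv2.phaseCorrelate(g(A),g(B)),2) if 0 else np.round(cv2.phaseCorrelate(g(A),g(B))[0],2))
cv2.imwrite("pics/f.png",cv2.resize(cam("scene")["frame"][:,:,::-1],None,fx=1.25,fy=1.25))
E
```

```text
tail [0.55674715 0.21469225 0.0125    ] [0.4061659  0.20833273 0.0125    ] [0.48145653 0.21151249 0.0125    ]
deck [ 0.5454958   0.18228562 -0.0025    ]
deck [ 0.38285471  0.177747   -0.0025    ]
wheel diff frac 0.0 shift px [-0.01 -0.  ]
basin diff frac 0.0 shift px [ 0.01 -0.  ]
cupc diff frac 0.176 shift px [-0.28  0.29]
jar diff frac 0.64 shift px [-0.05  0.02]
paddle diff frac 0.0 shift px [ 0.49 -0.16]
yellow diff frac 0.11 shift px [0.21 0.23]
trolley diff frac 0.011 shift px [0.34 0.01]
fulllane diff frac 0.002 shift px [-0.07 -0.06]
```

View pics/f.png

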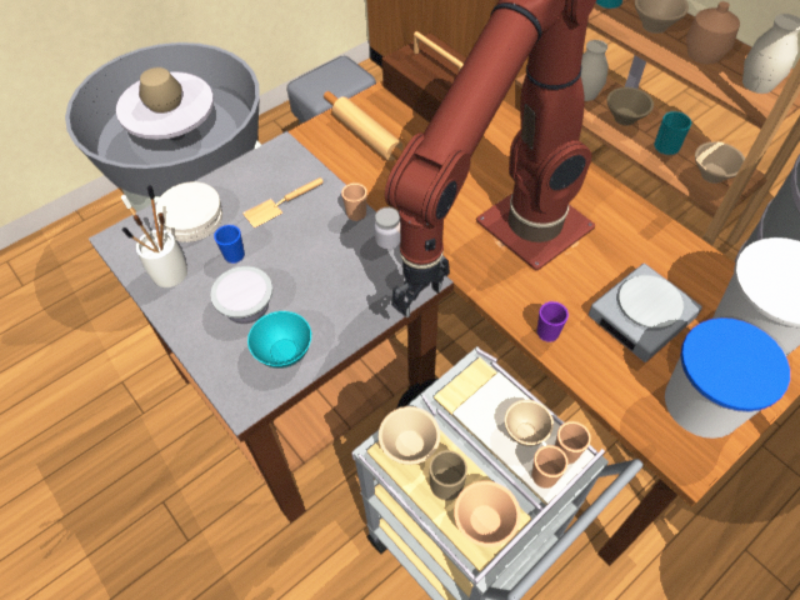

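```bash
python3 -c "
from plant import ctrl
print(ctrl.finish_job())"
```

```text
the job is handed in; nothing more can be done
None
```

The board is in the trolley's free lane with its nose against the stop, all three pots are standing on it, and I handed the job in at about 26 s of the 64 s.

- **How I moved it:** I set both open fingertips on the tail ledge, pressed with about 3–8 N (11 N at one moment), and pushed against the slab step. I lined the board up with the lane while crossing the gap. Once the nose was about 25 mm over the deck, I let it down gently, then took the press off and pushed the rest of the way to the stop.
- **At the stop:** the fingers halted at y = 0.262 m, just where I had predicted. My push peaked at 11.1 N, close under the roughly 12 N at which the trolley starts to roll.
- **Board and trolley:** the tail measured y ≈ 0.2115 m, which puts the nose at about 0.551 m. I put the stop at 0.553 m, so they agree to about 2 mm, the camera's accuracy. The trolley's edge agreed with its first position to about 1 mm (picture shift 0.3 px).
- **Other objects:** the banding wheel, basin and full lane showed no movement. The camera comparison was not clean for cup_c, the glaze jar and the yellow cup, where the arm and its shadow covered part of the area. The paddle showed a 0.5 px shift with no changed pixels. In the final side view the objects I could see, including cup_c, the jar and the paddle, were in place. The yellow cup is hidden there, so I could not confirm it by eye.

I viewed 11 pictures, one over the budget of 10.

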